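# Ready a plate for end marking

## Task

Get the next marking job ready: on the small metal stand, swing the sloping plate up onto its lower end so that it stands upright and leans against the stand's fence, and on the sloping console turn the knob until its pointer points at the set tab on the rim of the dial. Let go of both, do not shift the set tab, and leave the other things on the bench where they are.

Things in the scene. Friction and masses are not known exactly. Their poses are not given: they have to be found in the camera images.
- console: Fixed grey wedge-shaped console, 120 mm deep (own x) x 130 mm wide (y), 20 mm high at the front edge (-x, towards the robot), 104 mm at the back. Its flat top slopes at 35 degrees and looks up and to own -x; it may be turned about the vertical. Origin: centre of the underside. The dial's centre is the middle of the sloping face, 62 mm above the origin.
- knob_grip (a point): Point on the knob's axis, 27 mm out from the sloping face: where to hold it. Black knob: a bar 46 mm long, 13 mm wide, 4.5 to 38.5 mm above the face, on a skirt 42 mm across and 5.5 mm high. Grip across the 13 mm with the tool along the knob's axis (35 degrees from vertical). Own z: the axis, outward.
- power_knob (a joint): Knob angle, rad, 0 to 4.71, growing clockwise as one faces the dial. The bar lies along its pointer (white line on one end). At 0 the pointer is 135 degrees anticlockwise from straight up the slope, at 2.356 straight up. Friction 0.06 N m, no clicks, stays where left. Scale ticks every 15 degrees, every third longer. Starts at 0.3 to 0.8.
- set_tab (a joint): Angle of the set tab, same scale and sense: the pointer points at the tab when both angles are equal. Small black block, 9 x 8 x 5 mm, with a point inwards, on the face 46 to 55 mm from the knob's axis. Stiff (1 N m); must stay put. At the start it is clockwise of the pointer by 0.7 to 2.6 rad.
- knob_pointer (a point): Point on the line of the knob's pointer, 40 mm from the knob's axis and 4 mm above the face.
- tab_point (a point): Point in line with the set tab, 40 mm from the knob's axis and 4 mm above the face. It stays put.
- stand: Fixed metal stand, own +x away from the robot, may be turned about the vertical; origin: underside, mid-width. Base 8 mm thick, x = -42 to 65 mm, 80 mm wide. Fence 70 mm wide, 52 mm high: foot of its front face at x = +30 mm, leaning back 10 degrees. At its foot two 8 mm high cheeks 32 mm apart; 3 mm toe ridge at x = 16 to 20 mm. Cross bar along y, 8 mm round, top 28 mm above the bench, x = -6 mm.
- plate_centre (a point): Centre of the loose white plate with dark panel, 60 (own y) x 25 (x) x 8 mm (z), 30 g. At the start it slopes at 35 degrees over the cross bar: lower edge at the stand's x = +24 mm on the base, raised end (own +y) towards the stand's -x, overhanging the bar by 25 mm. Pushed there along a rising arc it pivots up on its lower end; standing, its centre is at the stand's x = 28 mm, 38 mm up.
- bush: Bystander: cream bush, 24 mm across, 25 mm high.
- hex_key: Bystander: grey hex key, 83 x 26 x 7 mm.
- flange: Bystander: white flanged part, 62 mm across, 21 mm high.
- tape: Bystander: roll of tape lying flat, 91 mm across, 24 mm high.
Mind the look-alikes: they are no part of the job. What is shaped like the part that bears plate_centre but purple is not meant.

How it is judged:
By the outcome, as a careful person would: the job done as asked, in the order asked, and still so for the second after the job is handed in, with the robot touching nothing.
It also fails if it takes over 64 s, if anything falls off the work surface, if the arm or the gripper's body presses on something with over 40 N, if the wrist force passes 120 N, or if a joint passes its speed limit or range.

## Robot

A 6-joint arm with a two-finger parallel gripper is mounted at the origin on a cart in front of the work surface, level with it; the furniture and walls round the work are solid. World frame = base frame: x ahead of the robot, y to its left, z up, the work surface at z = 0. Lengths are in m, angles in rad, forces in N, time in s.
With the tool pointing down it reaches from about 0.35 to 0.775 m from the base axis. Payload 5.5 kg.
Tool frame: the origin (TCP) lies midway between the tips of the shut fingers; the grasp point (between the pads) lies 19 mm behind it; z points along the fingers, x is the direction in which the jaws open and shut, and the axes are right-handed (so a half turn about z gives the same grasp; the last joint's range is limited). The gripper opens to 85 mm and grips with 20 to 120 N. Pads are 22 mm wide; open, the fingers measure 114 mm over their backs; the gripper's body (76 mm by 85 mm) begins 54 mm behind the grasp point. The pads swing forward as they close: fully open they stand 13 mm farther back than shut.
Start: joints at [1.193, 0.313, 0.046, 1.304, 0, 1.431], TCP at [0.135, 0.559, 0.231] pointing down, gripper open.
Joint ranges: [-2.76, 2.76], [-0.86, 1.69], [-1.03, 1.26], [-2.2, 2.34], [-1.47, 1.5], [-3.14, 3.14]. Speed limits (rad/s): [2.57, 2.57, 3.14, 3.14, 3.14, 3.14].

## Interface

Orientations are given as a unit quaternion [w, x, y, z].
In Python, from workcell import env gives the robot as it stands.
- The arm moves only by the tool servo_tool, never from a script. Its argument "targets" is a list of rows, each an object with "xyz": the shift along the tool's x, y, z in m, a list of three; "twist": the turn, a rotation vector about the tool's x, y, z in rad, a list of three; "jaw": the opening, from 0 (shut) to 1 (fully open). A call has 1 to 12 rows; each row is the pose to reach, as a shift and turn from the pose commanded when the call began, along the tool's axes at that moment; what a row does not reach only later rows make up. A row lasts 1/12 s, in which the tool goes at most 41.7 mm and 7.16 degrees, less where a joint would pass 70% of its speed; a pose out of reach is approached as far as the arm can. A call with a gripper value outside its range is refused whole. The fingers move at their own pace and stop on an object; "squeeze" is the grip in N (left out, the last holds). Time passes only in rows, so rows that repeat a pose let the fingers close. It gives the time, the measured TCP pose, the force and the opening at its end, in the units of the state.
- env.get_state(): the state, without advancing time (a new reading comes with each control period).
- env.read_camera(name): name is "scene" or "top" or "wrist"; returns a dict with "color" (384x512x3 uint8, red, green, blue), "depth" (384x512 float32, m along the optical axis (not along the pixel's ray), 0 where there is no reading), "fx", "fy", "cx", "cy" (pixels), "k1" (the pictures are not rectified: a ray, as slopes to the right and down, at radius r is drawn at 1 + k1 r^2 times it, then the intrinsics apply), "eye" and "attitude" of the camera in the world. Camera axes: x right, y down, z forward; pixel columns grow to the right and rows downward; lengths in m; the calibration is good to about 2 mm. A picture is of the moment at which its call begins.
- env.hand_in(): hands the job in, once; it reports no verdict.
The state is a dict: "clock": time; "joint_pos": joint angles; "qvel": joint speeds; "tau": joint torques, N m; "tcp_pos": TCP position; "orientation": TCP orientation; "wrist_force": force on the tool from outside, world axes, zero at the start; "ft_torque": the same for the moment, N m; "finger_gap": finger opening in m.
Only numpy, scipy, OpenCV 4.12 (cv2) and the standard library are available. Lean on these libraries where they do the work, as an engineer would, in place of code of your own. Each camera call takes 0.05 s, during which the arm holds its last target. There are 200 camera calls.

## Working session

There is one attempt and no reset: what is moved stays moved. The work goes in short steps, Python scripts to look and compute and a tool call to move; the robot and the scene stay as the last step left them, time stands still between calls to the robot, and variables do not carry over. Pictures are saved under pics/ and viewed, about 8 in all and at most 12, crops included, and the job is handed in when it is done.

Besides the shell and the picture viewer there is one more tool, called as name(argument=value, ...) on one line, values as JSON. servo_tool: Moves the arm, as the interface text tells. Its arguments: {"type":"object","properties":{"targets":{"type":"array","items":{"type":"object","properties":{"xyz":{"type":"array","items":{"type":"number"}},"twist":{"type":"array","items":{"type":"number"}},"jaw":{"type":"number"}}}},"squeeze":{"type":"number"}},"required":["targets"]}

```bash
mkdir -p pics; ls
cat > h.py <<'E'
import numpy as np, cv2
from scipy.spatial.transform import Rotation as R
from workcell import env
def rot(q): q=np.array(q,float); return R.from_quat(q[[1,2,3,0]]).as_matrix() if q.size==4 else q.reshape(3,3)
def snap(name,f=None):
    c=env.read_camera(name)
    if f: cv2.imwrite('pics/'+f,cv2.cvtColor(c['color'],cv2.COLOR_RGB2BGR))
    np.savez('last_%s.npz'%name,**c)
    return c
def load(name): return dict(np.load('last_%s.npz'%name))
def rays(c,uv):
    uv=np.atleast_2d(np.array(uv,float))
    K=np.array([[c['fx'],0,c['cx']],[0,c['fy'],c['cy']],[0,0,1]],float)
    p=cv2.undistortPoints(uv[:,None],K,np.array([float(c['k1']),0,0,0]))[:,0]
    return np.c_[p,np.ones(len(p))]
def dpts(c,uv):
    r=rays(c,uv); uv=np.atleast_2d(uv).astype(int); d=c['depth'][uv[:,1],uv[:,0]]
    return (r*d[:,None])@rot(c['attitude']).T+np.array(c['eye'])
def plane(c,uv,n,p0):
    w=rays(c,uv)@rot(c['attitude']).T; e=np.array(c['eye']); n=np.array(n,float)
    t=((np.array(p0)-e)@n)/(w@n); return e+w*t[:,None]
E
python3 - <<'E'
from h import *
for n in ['scene','top']:
    c=snap(n,n+'0.png'); print(n,c['eye'],c['attitude'],c['fx'],c['k1'])
a=[cv2.imread('pics/%s0.png'%n) for n in ['scene','top']]
print(env.get_state())
E
```

```text
pics
scene [ 0.25306633 -0.52636372  0.57915229] [-0.44380102  0.85875919 -0.2265877   0.11929509] 448.73400138601784 -0.0481898169646515
top [0.50958261 0.11080499 0.91949095] [-0.03526382  0.71222823 -0.7002753   0.03319508] 487.80722662775764 -0.20823561655967923
{'clock': 0.1, 'joint_pos': array([1.19339947e+00, 3.13953310e-01, 4.50949486e-02, 1.30360364e+00,
       1.88802349e-05, 1.43121224e+00]), 'qvel': array([ 0.00188986, -0.00164677,  0.00297425, -0.00117547,  0.00129666,
        0.00065158]), 'tau': array([ 3.22982800e-03, -4.81723595e+01,  2.99245566e+01,  1.27294759e-02,
       -1.45235108e-04, -5.35006279e-06]), 'tcp_pos': array([0.13528275, 0.55839127, 0.23048307]), 'orientation': array([ 4.10642534e-04,  7.85995128e-01,  6.18232129e-01, -7.24622304e-04]), 'wrist_force': array([ 0.07371413, -0.36443616,  0.42572695]), 'ft_torque': array([ 0.01144947,  0.0563087 , -0.01334639]), 'finger_gap': 0.08541588039981099}
```

View pics/scene0.png

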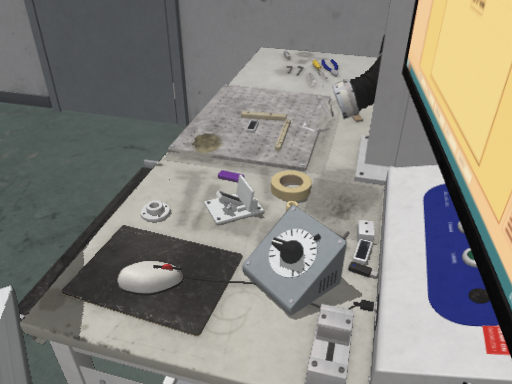

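View pics/top0.png

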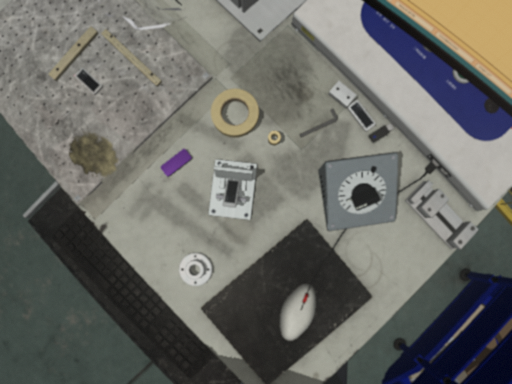

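The scene view shows the stand at about (237,203), the console dial at (293,252), and the purple decoy at (228,176). The top view shows the stand at (233,190) and the console at (360,190). I'll measure both next and view enlarged crops.

Run:
```python
from h import *
t=load('top'); s=load('scene')
def big(c,x,y,w,h,k): return cv2.resize(cv2.cvtColor(c['color'][y:y+h,x:x+w],cv2.COLOR_RGB2BGR),None,fx=k,fy=k,interpolation=cv2.INTER_CUBIC)
a=np.hstack([big(t,195,145,80,90,5),big(t,315,145,80,90,5)])
cv2.imwrite('pics/crop1.png',a[:600,:800])
print(rot(t['attitude']).round(2))
for uv in [(233,190),(225,165),(215,214),(245,216),(255,165),(360,190),(321,166),(402,153),(396,225),(327,229),(273,137),(318,123),(196,269),(235,112),(177,162),(220,162),(232,205)]:
    print(uv,dpts(t,uv)[0].round(3))
```

```text
[[ 0.02 -1.    0.1 ]
 [-1.   -0.02  0.  ]
 [-0.   -0.1  -1.  ]]
(233, 190) [0.589 0.163 0.029]
(225, 165) [0.638 0.18  0.005]
(215, 214) [0.545 0.197 0.006]
(245, 216) [0.542 0.14  0.01 ]
(255, 165) [0.639 0.123 0.006]
(360, 190) [ 0.589 -0.063  0.072]
(321, 166) [0.632 0.004 0.053]
(402, 153) [ 0.669 -0.162 -0.   ]
(396, 225) [ 0.529 -0.148 -0.   ]
(327, 229) [ 0.52  -0.013  0.009]
(273, 137) [ 0.695  0.09  -0.001]
(318, 123) [0.723 0.004 0.002]
(196, 269) [0.441 0.231 0.002]
(235, 112) [ 0.743  0.164 -0.001]
(177, 162) [0.642 0.272 0.008]
(220, 162) [0.643 0.19  0.01 ]
(232, 205) [0.56  0.163 0.047]
```

View pics/crop1.png

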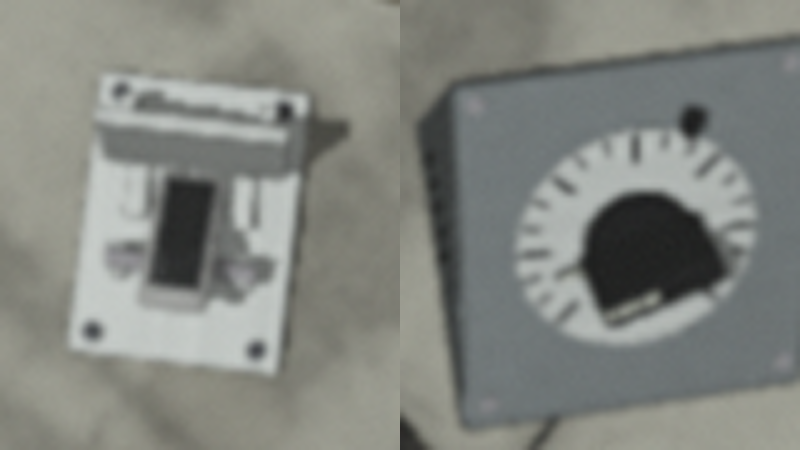

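The top crop shows the plate sloping over the bar, with its dark panel at about (183,232). The pointer's white line is at about (635,310), pointing left and slightly down the slope, and the tab is at (693,120). I'll fit the geometry now.

```bash
cat >> h.py <<'E'
def angle(p,C,f):  # knob scale angle of world point p about axis; f: yaw of console
    a=np.radians(35); ux=np.array([np.cos(f),np.sin(f),0]); uy=np.array([-np.sin(f),np.cos(f),0])
    up=np.cos(a)*ux+np.sin(a)*np.array([0,0,1]); d=np.array(p)-C
    return 2.356+np.arctan2(d@-uy,d@up)
E
python3 - <<'E'
from h import *
t=load('top')
def T(x,y,ox): return (ox+x/5,145+y/5)
# stand
sc=[(70,348),(277,373),(310,92),(105,72)]
P=plane(t,[T(x,y,195) for x,y in sc],[0,0,1],[0,0,.008]); print(P.round(4))
for i in range(4): print(np.linalg.norm(P[i]-P[(i+1)%4]).round(4))
d=(P[3]+P[2]-P[0]-P[1])[:2]; d/=np.linalg.norm(d); e=(P[1]-P[0]+P[2]-P[3])[:2]
print('yaw',np.degrees(np.arctan2(d[1],d[0])),np.degrees(np.arctan2(e[0],-e[1])), 'origin',P.mean(0)[:2]-d*0.0115)
# console plane by depth
for n in ['top','scene']:
    c=load(n); col=c['color'].astype(int); 
    v,u=np.mgrid[0:384,0:512]; p=dpts(c,np.c_[u.ravel(),v.ravel()])
    m=(np.abs(p[:,0]-.595)<.075)&(np.abs(p[:,1]+.065)<.085)&(p[:,2]>.02)&(p[:,2]<.11)&(c['depth'].ravel()>0)
    q=p[m]
    for k in range(6):
        cc=q.mean(0); n_=np.linalg.svd(q-cc)[2][2]; n_*=np.sign(n_[2]); r=(q-cc)@n_
        q=q[np.abs(r)<[.02,.01,.006,.004,.004,.004][k]]
    print(n,len(q),cc.round(4),n_.round(3),'slope',np.degrees(np.arccos(n_[2])),'yaw',np.degrees(np.arctan2(-n_[1],-n_[0])))
    # white dial pixels near the plane
    r=(p-cc)@n_; inten=col.min(2).ravel()
    near=(np.abs(r)<.006)&m
    w=near&(inten>165); print(' white',w.sum(),p[w].mean(0).round(4),(p[w].min(0)+p[w].max(0))/2)
    hi=m&(r>.025); print(' bar',hi.sum(),p[hi].mean(0).round(4),r[hi].max())
E
```

```text
[[0.5435 0.2079 0.008 ]
 [0.5356 0.1302 0.008 ]
 [0.6417 0.1197 0.008 ]
 [0.6481 0.1975 0.008 ]]
0.0781
0.1066
0.078
0.1051
yaw -5.6793736380044235 -5.267728820456049 origin [0.58077199 0.16496844]
top 4272 [ 0.5893 -0.0662  0.0646] [-0.564 -0.088  0.821] slope 34.7789778086026 yaw 8.902988595451955
 white 509 [ 0.5911 -0.0623  0.0674] [ 0.58516104 -0.06788074  0.0614108 ]
 bar 271 [ 0.5673 -0.0693  0.0922] 0.04142691162871669
scene 5070 [ 0.585  -0.0753  0.0609] [-0.568 -0.091  0.818] slope 35.098658502926014 yaw 9.068163661571074
 white 984 [ 0.5878 -0.0696  0.0644] [ 0.58586701 -0.06762352  0.06323533]
 bar 246 [ 0.5662 -0.0755  0.0922] 0.040581244046017234
```

servo_tool(targets=[{"xyz":[-0.285,0.466,0.06],"twist":[0,0,-0.141],"jaw":0},{"xyz":[-0.285,0.466,0.06],"twist":[0,0,-0.141],"jaw":0},{"xyz":[-0.285,0.466,0.06],"twist":[0,0,-0.141],"jaw":0},{"xyz":[-0.285,0.466,0.06],"twist":[0,0,-0.141],"jaw":0},{"xyz":[-0.285,0.466,0.06],"twist":[0,0,-0.141],"jaw":0},{"xyz":[-0.285,0.466,0.06],"twist":[0,0,-0.141],"jaw":0},{"xyz":[-0.285,0.466,0.06],"twist":[0,0,-0.141],"jaw":0},{"xyz":[-0.285,0.466,0.06],"twist":[0,0,-0.141],"jaw":0},{"xyz":[-0.285,0.466,0.06],"twist":[0,0,-0.141],"jaw":0},{"xyz":[-0.285,0.466,0.06],"twist":[0,0,-0.141],"jaw":0},{"xyz":[-0.285,0.466,0.06],"twist":[0,0,-0.141],"jaw":0},{"xyz":[-0.285,0.466,0.06],"twist":[0,0,-0.141],"jaw":0}])

```text
clock: 1.1
tcp_pos: [0.4857, 0.2067, 0.1765]
orientation: [-0.0, 0.741, 0.672, -0.0]
wrist_force: [0.7, 1.0, 0.2]
finger_gap: -0.0001
```

servo_tool(targets=[{"xyz":[0,0,0],"twist":[0,0,0],"jaw":0},{"xyz":[0,0,0],"twist":[0,0,0],"jaw":0}])

```text
clock: 1.27
tcp_pos: [0.4858, 0.2066, 0.176]
orientation: [-0.001, 0.742, 0.67, -0.001]
wrist_force: [0.2, 0.3, 0.1]
finger_gap: -0.0
```

Run:
```python
from h import *
t=load('top')
f=np.radians(9); a=np.radians(35)
n=np.array([-np.sin(a)*np.cos(f),-np.sin(a)*np.sin(f),np.cos(a)]); C=np.array([.586,-.068,.062])
def T(x,y): return (315+(x-400)/5,145+y/5)
p=plane(t,[T(693,120)],n,C+.005*n)[0]; print('tab',p,np.linalg.norm(p-C),angle(p,C,f))
q=plane(t,[T(610,322),T(660,297)],n,C+.0385*n); print('ptr ends',angle(q[0],C,f),angle(q[0],q[1],f),(np.linalg.norm(q-C-.0385*n,axis=1)))
# plate panel (dark) centroid
cr=t['color'][165:210,215:250].max(2); m=cv2.inRange(cr,0,75)
k,l,st,ce=cv2.connectedComponentsWithStats(m); i=1+np.argmax(st[1:,4]); print(st[i],ce[i]+[215,165], dpts(t,ce[i]+[215,165]))
th=np.radians(-5.5); print('stand frame', (dpts(t,ce[i]+[215,165])[0][:2]-[.581,.165])@np.array([[np.cos(th),-np.sin(th)],[np.sin(th),np.cos(th)]]))
s=env.get_state(); print({k:np.round(v,3) for k,v in s.items()})
snap('wrist','w1.png')
```

```text
tab [ 0.62349475 -0.08281454  0.09241201] 0.05049967997099696 2.7761532531281743
ptr ends 0.30663964306871083 0.4011287251365565 [0.0209561  0.00260572]
[ 11  16  12  21 194] [231.28350515 190.85051546] [[0.58687245 0.16567911 0.0309263 ]]
stand frame [0.00578032 0.00123883]
{'clock': np.float64(1.267), 'joint_pos': array([ 0.25 ,  0.247, -0.181,  1.145,  0.   ,  0.351]), 'qvel': array([ 0.057, -0.023, -0.018,  0.017,  0.009,  0.009]), 'tau': array([ -1.627, -42.622,  29.419,  -0.383,  -0.157,  -0.099]), 'tcp_pos': array([0.486, 0.207, 0.176]), 'orientation': array([-0.001,  0.742,  0.67 , -0.001]), 'wrist_force': array([0.18 , 0.27 , 0.149]), 'ft_torque': array([-0.   ,  0.045,  0.006]), 'finger_gap': np.float64(-0.0)}
```

View pics/w1.png

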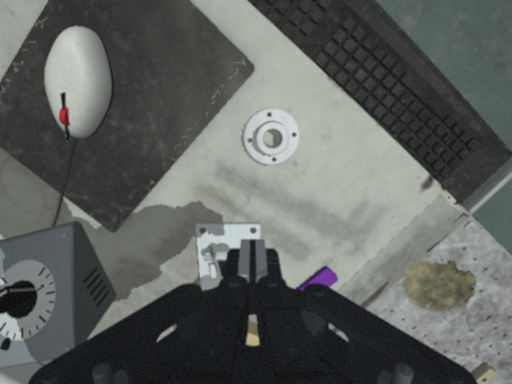

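The wrist view shows the stand's front edge level in the picture at (197–260,224), so the tool is aligned with it. Next I go down in front of the plate's raised end.

servo_tool(targets=[{"xyz":[-0.032,0.033,0.146],"twist":[0,0,0],"jaw":0},{"xyz":[-0.032,0.033,0.146],"twist":[0,0,0],"jaw":0},{"xyz":[-0.032,0.033,0.146],"twist":[0,0,0],"jaw":0},{"xyz":[-0.032,0.033,0.146],"twist":[0,0,0],"jaw":0},{"xyz":[-0.032,0.033,0.146],"twist":[0,0,0],"jaw":0},{"xyz":[-0.032,0.033,0.146],"twist":[0,0,0],"jaw":0},{"xyz":[-0.032,0.033,0.146],"twist":[0,0,0],"jaw":0}])

```text
clock: 1.9
tcp_pos: [0.5148, 0.1749, 0.0326]
orientation: [0.0, 0.74, 0.673, 0.001]
wrist_force: [0.4, 0.5, 0.1]
finger_gap: 0.0004
```

Run:
```python
from h import *
c=snap('scene'); cv2.imwrite('pics/s1.png',cv2.resize(cv2.cvtColor(c['color'][150:240,180:300],cv2.COLOR_RGB2BGR),None,fx=6,fy=6,interpolation=2))
```

```text
(no output)
```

View pics/s1.png

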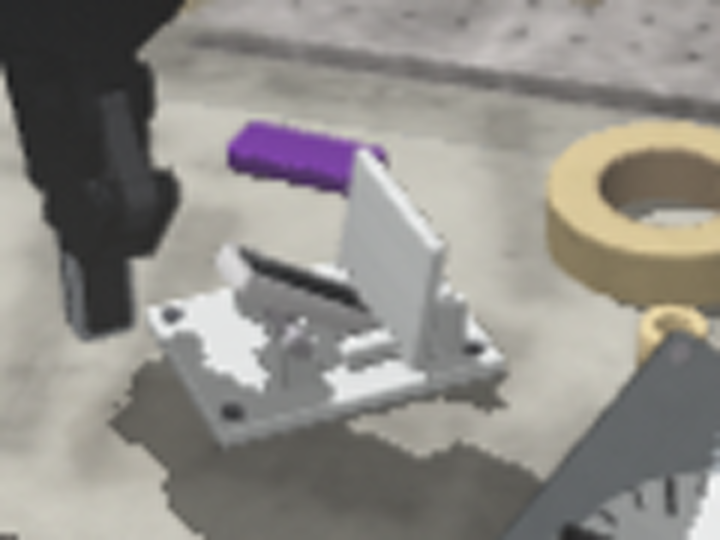

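The crop shows the fingertip at (100,330), in front of the plate's raised end at (235,265), with the fence behind. Now I push along the rising arc.

servo_tool(targets=[{"xyz":[0,0.01,0],"twist":[0,0,0],"jaw":0},{"xyz":[0,0.019,0],"twist":[0,0,0],"jaw":0},{"xyz":[0,0.025,0],"twist":[0,0,0],"jaw":0},{"xyz":[0,0.03,-0.002],"twist":[0,0,0],"jaw":0},{"xyz":[0,0.033,-0.0055],"twist":[0,0,0],"jaw":0},{"xyz":[0,0.036,-0.009],"twist":[0,0,0],"jaw":0},{"xyz":[0,0.039,-0.012],"twist":[0,0,0],"jaw":0},{"xyz":[0,0.043,-0.015],"twist":[0,0,0],"jaw":0},{"xyz":[0,0.047,-0.018],"twist":[0,0,0],"jaw":0},{"xyz":[0,0.052,-0.0205],"twist":[0,0,0],"jaw":0}])

```text
clock: 2.78
tcp_pos: [0.5666, 0.1685, 0.0519]
orientation: [-0.0, 0.74, 0.672, 0.0]
wrist_force: [0.3, 0.4, 0.4]
finger_gap: -0.0001
```

Run:
```python
from h import *
c=snap('scene'); cv2.imwrite('pics/s2.png',cv2.resize(cv2.cvtColor(c['color'][150:240,180:300],cv2.COLOR_RGB2BGR),None,fx=6,fy=6,interpolation=2))
```

```text
(no output)
```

View pics/s2.png

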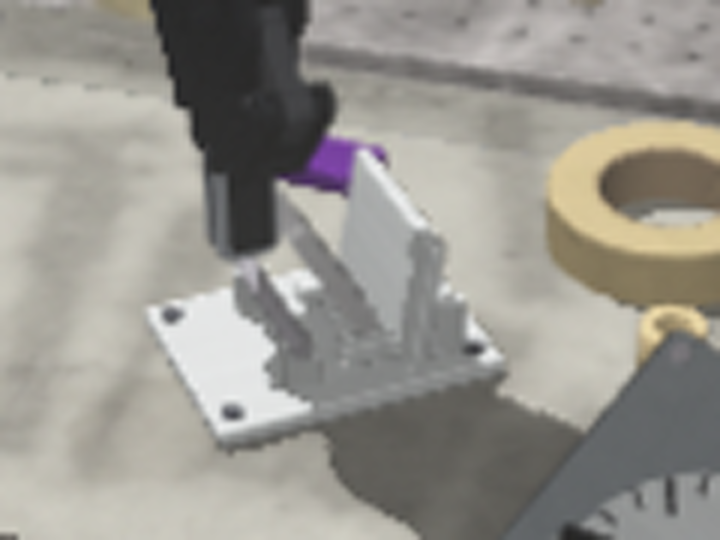

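The plate is rising on its lower end: its raised end is at (285,200), in contact with the finger. I continue past vertical.

servo_tool(targets=[{"xyz":[0,0.005,-0.002],"twist":[0,0,0],"jaw":0},{"xyz":[0,0.01,-0.0035],"twist":[0,0,0],"jaw":0},{"xyz":[0,0.014,-0.0045],"twist":[0,0,0],"jaw":0},{"xyz":[0,0.018,-0.005],"twist":[0,0,0],"jaw":0},{"xyz":[0,0.022,-0.0055],"twist":[0,0,0],"jaw":0},{"xyz":[0,0.025,-0.0055],"twist":[0,0,0],"jaw":0},{"xyz":[0,0.028,-0.0055],"twist":[0,0,0],"jaw":0},{"xyz":[0,0.03,-0.0055],"twist":[0,0,0],"jaw":0},{"xyz":[0,0.031,-0.0055],"twist":[0,0,0],"jaw":0},{"xyz":[0,0.032,-0.0055],"twist":[0,0,0],"jaw":0},{"xyz":[0,0.032,-0.0055],"twist":[0,0,0],"jaw":0}])

```text
clock: 3.75
tcp_pos: [0.5983, 0.1654, 0.0569]
orientation: [-0.0, 0.74, 0.672, 0.0]
wrist_force: [-0.7, 0.2, 0.7]
finger_gap: -0.0001
```

servo_tool(targets=[{"xyz":[0,-0.01,0],"twist":[0,0,0],"jaw":0},{"xyz":[0,-0.03,0],"twist":[0,0,0],"jaw":0},{"xyz":[0,-0.06,0],"twist":[0,0,0],"jaw":0},{"xyz":[0,-0.1,-0.03],"twist":[0,0,0],"jaw":0},{"xyz":[0,-0.1,-0.07],"twist":[0,0,0],"jaw":0},{"xyz":[0,-0.1,-0.1],"twist":[0,0,0],"jaw":0},{"xyz":[0,-0.1,-0.14],"twist":[0,0,0],"jaw":0},{"xyz":[0,-0.1,-0.14],"twist":[0,0,0],"jaw":0}])

```text
clock: 4.42
tcp_pos: [0.5021, 0.176, 0.2052]
orientation: [0.003, 0.74, 0.672, 0.005]
wrist_force: [1.2, 1.2, 1.3]
finger_gap: 0.0001
```

Run:
```python
from h import *
c=snap('scene'); t=snap('top')
f=lambda c,x,y,w,h,k:cv2.resize(cv2.cvtColor(c['color'][y:y+h,x:x+w],cv2.COLOR_RGB2BGR),None,fx=k,fy=k,interpolation=2)
cv2.imwrite('pics/s3.png',np.hstack([f(c,190,150,80,90,5),f(t,195,145,80,90,5)]))
print({k:np.round(v,3) for k,v in env.get_state().items()})
```

```text
{'clock': np.float64(4.517), 'joint_pos': array([ 0.186,  0.233, -0.14 ,  1.192,  0.   ,  0.282]), 'qvel': array([-0.003,  0.038, -0.064, -0.017,  0.001, -0.   ]), 'tau': array([ 1.0400e-01, -4.4987e+01,  3.0890e+01,  1.5500e-01,  3.0000e-03,
        0.0000e+00]), 'tcp_pos': array([0.5  , 0.175, 0.199]), 'orientation': array([0.001, 0.74 , 0.672, 0.002]), 'wrist_force': array([ 0.118,  0.077, -1.367]), 'ft_torque': array([ 0.038,  0.037, -0.006]), 'finger_gap': np.float64(0.0)}
```

View pics/s3.png

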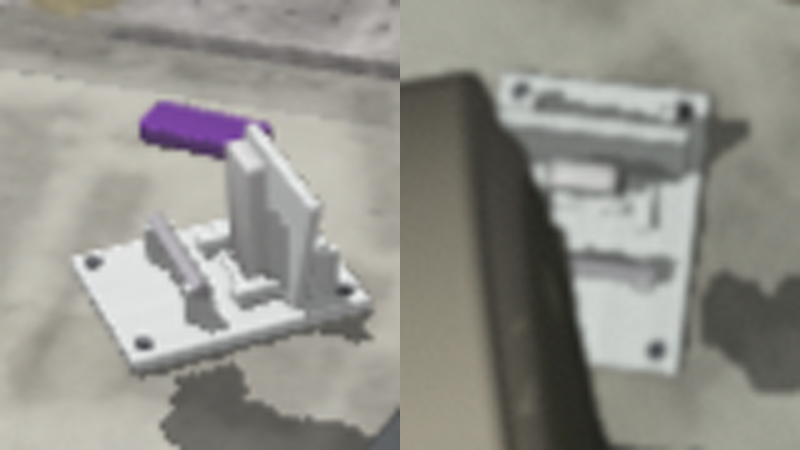

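The left half shows the white plate standing on end in front of the fence at (245,200), and the bar at (180,265) is free. Now the knob: I move over it and pre-rotate.

servo_tool(targets=[{"xyz":[-0.249,0.024,0],"twist":[0,0,-1.45],"jaw":0.45},{"xyz":[-0.249,0.024,0],"twist":[0,0,-1.45],"jaw":0.45},{"xyz":[-0.249,0.024,0],"twist":[0,0,-1.45],"jaw":0.45},{"xyz":[-0.249,0.024,0],"twist":[0,0,-1.45],"jaw":0.45},{"xyz":[-0.249,0.024,0],"twist":[0,0,-1.45],"jaw":0.45},{"xyz":[-0.249,0.024,0],"twist":[0,0,-1.45],"jaw":0.45},{"xyz":[-0.249,0.024,0],"twist":[0,0,-1.45],"jaw":0.45},{"xyz":[-0.249,0.024,0],"twist":[0,0,-1.45],"jaw":0.45},{"xyz":[-0.249,0.024,0],"twist":[0,0,-1.45],"jaw":0.45},{"xyz":[-0.249,0.024,0],"twist":[0,0,-1.45],"jaw":0.45},{"xyz":[-0.249,0.024,0],"twist":[0,0,-1.45],"jaw":0.45},{"xyz":[-0.249,0.024,0],"twist":[0,0,-1.45],"jaw":0.45}])

```text
clock: 5.52
tcp_pos: [0.4974, -0.075, 0.195]
orientation: [-0.002, 0.125, 0.992, 0.0]
wrist_force: [0.2, 0.1, 0.2]
finger_gap: 0.0386
```

servo_tool(targets=[{"xyz":[0,0,0],"twist":[0,0,-0.84],"jaw":0.45},{"xyz":[0,0,0],"twist":[0,0,-0.84],"jaw":0.45},{"xyz":[0,0,0],"twist":[0,0,-0.84],"jaw":0.45},{"xyz":[0,0,0],"twist":[0,0,-0.84],"jaw":0.45},{"xyz":[0,0,0],"twist":[0,0,-0.84],"jaw":0.45},{"xyz":[0,0,0],"twist":[0,0,-0.84],"jaw":0.45},{"xyz":[0,0,0],"twist":[0,0,-0.84],"jaw":0.45},{"xyz":[0,0,0],"twist":[0,0,-0.84],"jaw":0.45}])

```text
clock: 6.18
tcp_pos: [0.4975, -0.0748, 0.1952]
orientation: [-0.001, -0.289, 0.957, 0.001]
wrist_force: [0.9, -0.7, -0.0]
finger_gap: 0.0385
```

```bash
cat >> h.py <<'E'
F=np.radians(9); A=np.radians(35)
UX=np.array([np.cos(F),np.sin(F),0]); UY=np.array([-np.sin(F),np.cos(F),0]); UP=np.cos(A)*UX+np.sin(A)*np.array([0,0,1]); N=np.cross(UP,UY); C=np.array([.586,-.068,.062])
def goal(phi,h,C=C):
    d=phi-2.356; y=np.cos(d)*UP-np.sin(d)*UY; z=-N   # pointer direction along +-tool y
    R1=np.c_[np.cross(y,z),y,z]; s=env.get_state(); R0=rot(s['orientation'])
    p=C+h*N
    for k in (1,-1):
        Rk=R1*np.array([k,k,1]); print(k,'xyz',(R0.T@(p-s['tcp_pos'])).round(4),'twist',R.from_matrix(R0.T@Rk).as_rotvec().round(3))
    print('q',s['joint_pos'].round(3),'tcp',s['tcp_pos'].round(4),'gap',s['finger_gap'],'F',s['wrist_force'].round(1))
E
python3 - <<'E'
from h import *
print(N); goal(.35,.088)
E
```

```text
[-0.56651476 -0.08972712  0.81915204]
1 xyz [-0.0317 -0.0225  0.061 ] twist [ 0.258 -0.557 -0.006]
-1 xyz [-0.0317 -0.0225  0.061 ] twist [-0.859 -0.399  2.989]
q [-0.309  0.192 -0.204  1.179  0.    -2.466] tcp [ 0.4975 -0.0748  0.1952] gap 0.03851379258564303 F [ 0.9 -0.7 -0. ]
```

servo_tool(targets=[{"xyz":[-0.032,-0.0225,0.061],"twist":[0.258,-0.557,-0.006],"jaw":0.45},{"xyz":[-0.032,-0.0225,0.061],"twist":[0.258,-0.557,-0.006],"jaw":0.45},{"xyz":[-0.032,-0.0225,0.061],"twist":[0.258,-0.557,-0.006],"jaw":0.45},{"xyz":[-0.032,-0.0225,0.061],"twist":[0.258,-0.557,-0.006],"jaw":0.45},{"xyz":[-0.032,-0.0225,0.061],"twist":[0.258,-0.557,-0.006],"jaw":0.45},{"xyz":[-0.032,-0.0225,0.061],"twist":[0.258,-0.557,-0.006],"jaw":0.45},{"xyz":[-0.032,-0.0225,0.061],"twist":[0.258,-0.557,-0.006],"jaw":0.45},{"xyz":[-0.032,-0.0225,0.061],"twist":[0.258,-0.557,-0.006],"jaw":0.45}])

```text
clock: 6.85
tcp_pos: [0.5368, -0.0763, 0.1353]
orientation: [0.298, -0.276, 0.913, -0.042]
wrist_force: [-0.5, 0.5, 0.6]
finger_gap: 0.0385
```

Run:
```python
from h import *
goal(.35,.008); w=snap('wrist','w2.png')
s=load('scene')
# plate lean from earlier scene depth: white points in stand frame
th=np.radians(-5.5); Rz=np.array([[np.cos(th),-np.sin(th),0],[np.sin(th),np.cos(th),0],[0,0,1]])
v,u=np.mgrid[150:240,190:270]; p=(dpts(s,np.c_[u.ravel(),v.ravel()])-[.581,.165,0])@Rz
for z in np.arange(.02,.072,.006):
    m=(abs(p[:,2]-z)<.003)&(abs(p[:,1])<.011)&(p[:,0]>.01)
    if m.sum(): print(round(z,3),m.sum(),'front x',np.percentile(p[m,0],[5,30,90]).round(4))
```

```text
1 xyz [0.0009 0.0011 0.0806] twist [-0.002  0.    -0.004]
-1 xyz [0.0009 0.0011 0.0806] twist [1.000e-03 4.000e-03 3.138e+00]
q [-0.485 -0.054 -0.831  0.28   0.35  -2.551] tcp [ 0.5368 -0.0763  0.1353] gap 0.038468528704056044 F [-0.5  0.5  0.6]
0.02 19 front x [0.0219 0.0227 0.0309]
0.026 17 front x [0.0218 0.0225 0.0341]
0.032 21 front x [0.0218 0.0225 0.0363]
0.038 17 front x [0.0217 0.0225 0.0376]
0.044 23 front x [0.0215 0.0224 0.0378]
0.05 28 front x [0.0214 0.0221 0.0391]
0.056 33 front x [0.0211 0.0251 0.0436]
0.062 15 front x [0.021  0.0217 0.0428]
0.068 30 front x [0.0207 0.0228 0.0288]
```

View pics/w2.png

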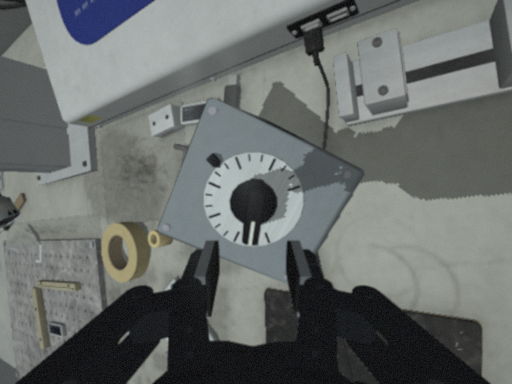

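The wrist view shows the pointer's white line at (251,232), the dial centre at about (253,199), and the tab at (214,160). However, depth shows the plate standing vertical, with its front face at x≈22 mm at every height. It is not leaning yet, so I go back and finish that first.

```bash
cp last_wrist.npz w2.npz
cat >> h.py <<'E'
def rel(p,Rt):
    s=env.get_state(); R0=rot(s['orientation'])
    print('xyz',(R0.T@(np.array(p)-s['tcp_pos'])).round(4),'twist',R.from_matrix(R0.T@Rt).as_rotvec().round(3))
E
python3 - <<'E'
from h import *
rel([.4975,-.0748,.2],rot([0,-.289,.957,0]))
c=dict(np.load('w2.npz')); print(rot(c['attitude']).round(2),c['eye'])
col=c['color'].astype(int)
# dial: white region
v,u=np.mgrid[0:384,0:512]; p=dpts(c,np.c_[u.ravel(),v.ravel()]); h=((p-C)@N)
m=(abs(h)<.01)&(col.min(2).ravel()>165)&(np.linalg.norm(p-C,axis=1)<.055)
pp=plane(c,np.c_[u.ravel(),v.ravel()][m],N,C); (cx,cy),r=cv2.minEnclosingCircle(np.c_[(pp-C)@UP,(pp-C)@-UY].astype(np.float32)); print('dial centre offset up,right',cx,cy,r, 'mean h',np.median(h[m]))
# tab: dark blob near (214,160)
def blob(mask,uv):
    k,l,st,ce=cv2.connectedComponentsWithStats(mask.astype(np.uint8)); i=l[uv[1],uv[0]]; return st[i],ce[i]
dk=col.max(2)<60; st,ce=blob(dk,(214,160)); q=plane(c,[ce],N,C+.005*N)[0]
C2=C+cx*UP-cy*UY
print('tab',st,ce,np.linalg.norm(q-C2),'ang',angle(q,C2,F),angle(q,C,F))
wl=col[220:246,238:266].min(2); print(wl[::2,::2])
E
```

```text
xyz [-0.0069  0.0058 -0.075 ] twist [-0.259  0.557  0.002]
[[-0.67 -0.64  0.38]
 [-0.53  0.77  0.36]
 [-0.52  0.04 -0.85]] [ 0.49647165 -0.15951532  0.27149827]
dial centre offset up,right 0.0008066173177212477 0.0010201240656897426 0.043261248618364334 mean h 5.731804531318828e-05
tab [208 154  12  13 104] [213.85576923 160.08653846] 0.04970897095945873 ang 2.7916884907544532 2.8032331925712173
[[131  62  28  28  38  34  39  55  48  35  33  31  18  30]
 [172 157  85  33  23  34  69 169 135  37  30  29  45  76]
 [180 180 158  41  25  33  95 186 147  30  21  59 129 164]
 [179 178 152  40  33  29 115 192 121  29  30 105 172 174]
 [179 180 152  32  33  29 127 193 102  33  27 113 174 175]
 [166 176 146  30  30  45 143 187  83  31  36 126 179 178]
 [ 82 158 130  22  32  50 162 174  63  27  45 144 181 160]
 [ 98 175 118  17  23  58 181 169  42  26  56 162 179 142]
 [152 176 109  25  33  71 183 161  35  27  75 173 176 161]
 [174 175  96  29  31  92 187 140  25  21 100 176 174 172]
 [176 174  91  22  29 111 190 115  29  23 114 174 172 175]
 [174 173 122  37  28 126 191  92  22  36 128 174 173 176]
 [139 151 165 131 100 151 185  99  61  71 139 174 167 165]]
```

servo_tool(targets=[{"xyz":[-0.007,0.006,-0.075],"twist":[-0.259,0.557,0.002],"jaw":0},{"xyz":[-0.007,0.006,-0.075],"twist":[-0.259,0.557,0.002],"jaw":0},{"xyz":[-0.007,0.006,-0.075],"twist":[-0.259,0.557,0.002],"jaw":0},{"xyz":[-0.007,0.006,-0.075],"twist":[-0.259,0.557,0.002],"jaw":0},{"xyz":[-0.007,0.006,-0.075],"twist":[-0.259,0.557,0.002],"jaw":0},{"xyz":[-0.007,0.006,-0.075],"twist":[-0.259,0.557,0.002],"jaw":0},{"xyz":[-0.007,0.006,-0.075],"twist":[-0.259,0.557,0.002],"jaw":0},{"xyz":[-0.007,0.006,-0.075],"twist":[-0.259,0.557,0.002],"jaw":0}])

```text
clock: 7.57
tcp_pos: [0.4993, -0.0739, 0.1993]
orientation: [0.0, -0.291, 0.957, -0.0]
wrist_force: [-0.7, 0.1, 0.4]
finger_gap: -0.0
```

servo_tool(targets=[{"xyz":[0,0,0],"twist":[0,0,1.45],"jaw":0},{"xyz":[0,0,0],"twist":[0,0,1.45],"jaw":0},{"xyz":[0,0,0],"twist":[0,0,1.45],"jaw":0},{"xyz":[0,0,0],"twist":[0,0,1.45],"jaw":0},{"xyz":[0,0,0],"twist":[0,0,1.45],"jaw":0},{"xyz":[0,0,0],"twist":[0,0,1.45],"jaw":0},{"xyz":[0,0,0],"twist":[0,0,1.45],"jaw":0},{"xyz":[0,0,0],"twist":[0,0,1.45],"jaw":0},{"xyz":[0,0,0],"twist":[0,0,1.45],"jaw":0},{"xyz":[0,0,0],"twist":[0,0,1.45],"jaw":0},{"xyz":[0,0,0],"twist":[0,0,1.45],"jaw":0},{"xyz":[0,0,0],"twist":[0,0,1.45],"jaw":0}])

```text
clock: 8.57
tcp_pos: [0.4964, -0.0741, 0.2001]
orientation: [0.001, 0.421, 0.907, 0.0]
wrist_force: [0.2, 0.0, 0.7]
finger_gap: -0.0001
```

Run:
```python
from h import *
rel([.531,.171,.2],rot([0,.7405,.672,0])); rel([.531,.171,.062],rot([0,.7405,.672,0]))
t=snap('top')
th=np.radians(-5.5); Rz=np.array([[np.cos(th),-np.sin(th),0],[np.sin(th),np.cos(th),0],[0,0,1]])
v,u=np.mgrid[150:215,205:262]; p=(dpts(t,np.c_[u.ravel(),v.ravel()])-[.581,.165,0])@Rz
m=(p[:,2]>.058)&(p[:,2]<.075)&(abs(p[:,0]-.03)<.03); q=p[m]; print(m.sum(),q.min(0).round(4),q.max(0).round(4),q.mean(0).round(4))
m=(p[:,2]>.045)&(p[:,2]<.057)&(abs(p[:,1])>.02)&(abs(p[:,1])<.036)&(p[:,0]>.02); q=p[m]; print('fence top',m.sum(),q.min(0).round(4),q.max(0).round(4),q.mean(0).round(4))
```

```text
xyz [0.1647 0.1848 0.    ] twist [0.002 0.001 0.8  ]
xyz [0.165  0.1846 0.138 ] twist [0.002 0.001 0.8  ]
130 [ 0.0218 -0.0332  0.058 ] [0.0445 0.0314 0.0724] [0.0323 0.0013 0.0638]
fence top 49 [ 0.0368 -0.0334  0.0459] [0.045  0.0356 0.057 ] [0.0398 0.0058 0.053 ]
```

servo_tool(targets=[{"xyz":[0.165,0.185,0],"twist":[0,0,0.8],"jaw":0},{"xyz":[0.165,0.185,0],"twist":[0,0,0.8],"jaw":0},{"xyz":[0.165,0.185,0],"twist":[0,0,0.8],"jaw":0},{"xyz":[0.165,0.185,0],"twist":[0,0,0.8],"jaw":0},{"xyz":[0.165,0.185,0],"twist":[0,0,0.8],"jaw":0},{"xyz":[0.165,0.185,0],"twist":[0,0,0.8],"jaw":0},{"xyz":[0.165,0.185,0],"twist":[0,0,0.8],"jaw":0},{"xyz":[0.165,0.185,0.04],"twist":[0,0,0.8],"jaw":0},{"xyz":[0.165,0.185,0.08],"twist":[0,0,0.8],"jaw":0},{"xyz":[0.165,0.185,0.12],"twist":[0,0,0.8],"jaw":0},{"xyz":[0.165,0.185,0.144],"twist":[0,0,0.8],"jaw":0},{"xyz":[0.165,0.185,0.144],"twist":[0,0,0.8],"jaw":0}])

```text
clock: 9.62
tcp_pos: [0.5248, 0.1708, 0.0504]
orientation: [-0.003, 0.738, 0.675, -0.004]
wrist_force: [-0.9, 0.3, -0.0]
finger_gap: -0.0003
```

servo_tool(targets=[{"xyz":[0,0.02,0],"twist":[0,0,0],"jaw":0},{"xyz":[0,0.04,0],"twist":[0,0,0],"jaw":0},{"xyz":[0,0.05,0],"twist":[0,0,0],"jaw":0},{"xyz":[0,0.056,0],"twist":[0,0,0],"jaw":0},{"xyz":[0,0.06,0],"twist":[0,0,0],"jaw":0},{"xyz":[0,0.063,0],"twist":[0,0,0],"jaw":0},{"xyz":[0,0.066,0],"twist":[0,0,0],"jaw":0},{"xyz":[0,0.069,0],"twist":[0,0,0],"jaw":0},{"xyz":[0,0.071,0],"twist":[0,0,0],"jaw":0},{"xyz":[0,0.073,0],"twist":[0,0,0],"jaw":0},{"xyz":[0,0.074,0],"twist":[0,0,0],"jaw":0}])

```text
clock: 10.53
tcp_pos: [0.602, 0.1651, 0.0552]
orientation: [-0.001, 0.738, 0.674, -0.001]
wrist_force: [-5.1, 1.3, 4.6]
finger_gap: -0.0001
```

```bash
cat >> h.py <<'E'
def lean():
    s=snap('scene'); th=np.radians(-5.5); Rz=np.array([[np.cos(th),-np.sin(th),0],[np.sin(th),np.cos(th),0],[0,0,1]])
    v,u=np.mgrid[150:240,190:270]; p=(dpts(s,np.c_[u.ravel(),v.ravel()])-[.581,.165,0])@Rz; wh=s['color'][150:240,190:270].min(2).ravel()>90
    for z in np.arange(.02,.072,.008):
        m=(abs(p[:,2]-z)<.004)&(abs(p[:,1])<.011)&(p[:,0]>.01)&wh
        if m.sum(): print(round(z,3),m.sum(),np.percentile(p[m,0],[5,30,90]).round(4))
    print('tcp stand',((env.get_state()['tcp_pos']-[.581,.165,0])@Rz).round(4))
E
python3 - <<'E'
from h import *
lean()
E
```

```text
0.02 22 [0.0238 0.0246 0.0304]
0.028 21 [0.0251 0.0263 0.0325]
0.036 18 [0.0265 0.0275 0.0306]
0.044 20 [0.0276 0.0287 0.0326]
0.052 13 [0.0252 0.03   0.0389]
0.06 32 [0.011  0.0266 0.0437]
0.068 30 [0.0107 0.0327 0.0398]
tcp stand [0.0209 0.0021 0.0552]
```

The plate is flush with the fence at about 9–10° of lean, with 5 N of contact. I withdraw gently and recheck.

servo_tool(targets=[{"xyz":[0,-0.001,0],"twist":[0,0,0],"jaw":0},{"xyz":[0,-0.002,0],"twist":[0,0,0],"jaw":0},{"xyz":[0,-0.004,0],"twist":[0,0,0],"jaw":0},{"xyz":[0,-0.008,0],"twist":[0,0,0],"jaw":0},{"xyz":[0,-0.015,0],"twist":[0,0,0],"jaw":0},{"xyz":[0,-0.03,0],"twist":[0,0,0],"jaw":0},{"xyz":[0,-0.06,0],"twist":[0,0,0],"jaw":0},{"xyz":[0,-0.09,-0.02],"twist":[0,0,0],"jaw":0},{"xyz":[0,-0.1,-0.06],"twist":[0,0,0],"jaw":0},{"xyz":[0,-0.1,-0.1],"twist":[0,0,0],"jaw":0},{"xyz":[0,-0.1,-0.144],"twist":[0,0,0],"jaw":0},{"xyz":[0,-0.1,-0.144],"twist":[0,0,0],"jaw":0}])

```text
clock: 11.58
tcp_pos: [0.5068, 0.175, 0.2076]
orientation: [0.003, 0.738, 0.675, 0.005]
wrist_force: [1.3, 0.6, 0.8]
finger_gap: -0.0
```

Run:
```python
from h import *
lean(); rel([.4975,-.0748,.2],rot([0,.421,.907,0]))
```

```text
0.02 21 [0.0232 0.0243 0.0275]
0.028 17 [0.0248 0.0257 0.0348]
0.036 24 [0.0258 0.0269 0.0327]
0.044 22 [0.0276 0.0288 0.0344]
0.052 23 [0.029  0.0298 0.0366]
0.06 28 [0.0307 0.0314 0.0406]
0.068 35 [0.0325 0.0335 0.0399]
tcp stand [-0.0752  0.0025  0.2048]
xyz [-0.2493  0.0137  0.0044] twist [ 0.01   0.002 -0.792]
```

The plate stays leaning by itself at about 11° (front face from 23 to 32.5 mm over its height). Back to the knob.

servo_tool(targets=[{"xyz":[-0.249,0.014,0.005],"twist":[0,0,-1.45],"jaw":0.45},{"xyz":[-0.249,0.014,0.005],"twist":[0,0,-1.45],"jaw":0.45},{"xyz":[-0.249,0.014,0.005],"twist":[0,0,-1.45],"jaw":0.45},{"xyz":[-0.249,0.014,0.005],"twist":[0,0,-1.45],"jaw":0.45},{"xyz":[-0.249,0.014,0.005],"twist":[0,0,-1.45],"jaw":0.45},{"xyz":[-0.249,0.014,0.005],"twist":[0,0,-1.45],"jaw":0.45},{"xyz":[-0.249,0.014,0.005],"twist":[0,0,-1.45],"jaw":0.45},{"xyz":[-0.249,0.014,0.005],"twist":[0,0,-1.45],"jaw":0.45},{"xyz":[-0.249,0.014,0.005],"twist":[0,0,-1.45],"jaw":0.45},{"xyz":[-0.249,0.014,0.005],"twist":[0,0,-1.45],"jaw":0.45},{"xyz":[-0.249,0.014,0.005],"twist":[0,0,-1.45],"jaw":0.45},{"xyz":[-0.249,0.014,0.005],"twist":[0,0,-1.45],"jaw":0.45}])

```text
clock: 12.63
tcp_pos: [0.4942, -0.0752, 0.1931]
orientation: [-0.001, 0.121, 0.993, -0.0]
wrist_force: [0.4, -0.2, 0.0]
finger_gap: 0.0389
```

servo_tool(targets=[{"xyz":[0,0,0],"twist":[0,0,-0.83],"jaw":0.45},{"xyz":[0,0,0],"twist":[0,0,-0.83],"jaw":0.45},{"xyz":[0,0,0],"twist":[0,0,-0.83],"jaw":0.45},{"xyz":[0,0,0],"twist":[0,0,-0.83],"jaw":0.45},{"xyz":[0,0,0],"twist":[0,0,-0.83],"jaw":0.45},{"xyz":[0,0,0],"twist":[0,0,-0.83],"jaw":0.45},{"xyz":[0,0,0],"twist":[0,0,-0.83],"jaw":0.45},{"xyz":[0,0,0],"twist":[0,0,-0.83],"jaw":0.45}])

```text
clock: 13.3
tcp_pos: [0.4942, -0.0749, 0.1932]
orientation: [-0.001, -0.287, 0.958, 0.0]
wrist_force: [-0.8, -0.8, -0.2]
finger_gap: 0.0382
```

Run:
```python
from h import *
C2=C+.0008*UP-.001*UY
c=dict(np.load('w2.npz'))
q=plane(c,[(252.6,224),(249.8,242)],N,C2+.0385*N); print('line',angle(q[1],q[0],F),angle(q[1],C2,F),np.linalg.norm(q-C2-.0385*N,axis=1))
goal(.36,.088,C2)
```

```text
line 0.49409259725887456 0.47929753413044685 [0.00413342 0.01943545]
1 xyz [-0.0347 -0.0251  0.0585] twist [ 0.253 -0.558  0.   ]
-1 xyz [-0.0347 -0.0251  0.0585] twist [ 0.863  0.392 -2.995]
q [-0.311  0.186 -0.216  1.171 -0.    -2.465] tcp [ 0.4942 -0.0749  0.1932] gap 0.03821311694755734 F [-0.8 -0.8 -0.2]
```

servo_tool(targets=[{"xyz":[-0.035,-0.025,0.058],"twist":[0.253,-0.558,0],"jaw":0.45},{"xyz":[-0.035,-0.025,0.058],"twist":[0.253,-0.558,0],"jaw":0.45},{"xyz":[-0.035,-0.025,0.058],"twist":[0.253,-0.558,0],"jaw":0.45},{"xyz":[-0.035,-0.025,0.058],"twist":[0.253,-0.558,0],"jaw":0.45},{"xyz":[-0.035,-0.025,0.058],"twist":[0.253,-0.558,0],"jaw":0.45},{"xyz":[-0.035,-0.025,0.058],"twist":[0.253,-0.558,0],"jaw":0.45},{"xyz":[-0.035,-0.025,0.058],"twist":[0.253,-0.558,0],"jaw":0.45},{"xyz":[-0.035,-0.025,0.058],"twist":[0.253,-0.558,0],"jaw":0.45}])

```text
clock: 13.97
tcp_pos: [0.5375, -0.0771, 0.1361]
orientation: [0.298, -0.272, 0.914, -0.041]
wrist_force: [0.4, -1.0, 0.7]
finger_gap: 0.0382
```

Run:
```python
from h import *
C2=C+.0008*UP-.001*UY
goal(.48,.008,C2)
```

```text
1 xyz [0.001 0.001 0.081] twist [-0.002 -0.     0.117]
-1 xyz [0.001 0.001 0.081] twist [ 0.000e+00 -3.000e-03 -3.025e+00]
q [-0.486 -0.053 -0.827  0.285  0.35  -2.543] tcp [ 0.5375 -0.0771  0.1361] gap 0.03821880989398974 F [ 0.4 -1.   0.7]
```

servo_tool(targets=[{"xyz":[0.001,0.001,0.03],"twist":[0,0,0.117],"jaw":0.45},{"xyz":[0.001,0.001,0.05],"twist":[0,0,0.117],"jaw":0.45},{"xyz":[0.001,0.001,0.065],"twist":[0,0,0.117],"jaw":0.45},{"xyz":[0.001,0.001,0.075],"twist":[0,0,0.117],"jaw":0.45},{"xyz":[0.001,0.001,0.08],"twist":[0,0,0.117],"jaw":0.45},{"xyz":[0.001,0.001,0.081],"twist":[0,0,0.117],"jaw":0.45},{"xyz":[0.001,0.001,0.081],"twist":[0,0,0.117],"jaw":0},{"xyz":[0.001,0.001,0.081],"twist":[0,0,0.117],"jaw":0},{"xyz":[0.001,0.001,0.081],"twist":[0,0,0.117],"jaw":0},{"xyz":[0.001,0.001,0.081],"twist":[0,0,0.117],"jaw":0},{"xyz":[0.001,0.001,0.081],"twist":[0,0,0.117],"jaw":0},{"xyz":[0.001,0.001,0.081],"twist":[0,0,0.117],"jaw":0}], squeeze=30)

```text
clock: 14.97
tcp_pos: [0.5824, -0.0704, 0.0693]
orientation: [0.3, -0.219, 0.928, -0.024]
wrist_force: [-1.8, -4.7, -2.8]
finger_gap: 0.0125
```

```bash
cat >> h.py <<'E'
def knob():
    s=env.get_state(); y=rot(s['orientation'])[:,1]; k=2.356+np.arctan2(y@-UY,y@UP); d=s['tcp_pos']-C
    print('knob by tool',round(k,4),'gap',s['finger_gap'],'F',s['wrist_force'].round(1),'q6',s['joint_pos'].round(3),'tcp off up,right,n',np.round([d@UP,-d@UY,d@N],4),'tilt',np.degrees(np.arccos(-rot(s['orientation'])[:,2]@N)).round(2))
E
python3 - <<'E'
from h import *
knob()
E
```

```text
knob by tool 0.4787 gap 0.012534499569668341 F [-1.8 -4.7 -2.8] q6 [-0.42   0.138 -0.847  0.053  0.315 -2.366] tcp off up,right,n [0.0009 0.0018 0.0083] tilt 0.19
```

servo_tool(targets=[{"xyz":[0,0,0],"twist":[0,0,0.1],"jaw":0},{"xyz":[0,0,0],"twist":[0,0,0.2],"jaw":0},{"xyz":[0,0,0],"twist":[0,0,0.3],"jaw":0},{"xyz":[0,0,0],"twist":[0,0,0.4],"jaw":0},{"xyz":[0,0,0],"twist":[0,0,0.5],"jaw":0},{"xyz":[0,0,0],"twist":[0,0,0.6],"jaw":0},{"xyz":[0,0,0],"twist":[0,0,0.7],"jaw":0},{"xyz":[0,0,0],"twist":[0,0,0.8],"jaw":0},{"xyz":[0,0,0],"twist":[0,0,0.9],"jaw":0},{"xyz":[0,0,0],"twist":[0,0,1.0],"jaw":0},{"xyz":[0,0,0],"twist":[0,0,1.1],"jaw":0},{"xyz":[0,0,0],"twist":[0,0,1.1],"jaw":0}])

```text
clock: 15.97
tcp_pos: [0.5811, -0.0703, 0.0685]
orientation: [0.267, 0.301, 0.905, 0.137]
wrist_force: [-6.1, -5.3, -1.7]
finger_gap: 0.0126
```

servo_tool(targets=[{"xyz":[0,0,0],"twist":[0,0,0.11],"jaw":0},{"xyz":[0,0,0],"twist":[0,0,0.22],"jaw":0},{"xyz":[0,0,0],"twist":[0,0,0.33],"jaw":0},{"xyz":[0,0,0],"twist":[0,0,0.44],"jaw":0},{"xyz":[0,0,0],"twist":[0,0,0.55],"jaw":0},{"xyz":[0,0,0],"twist":[0,0,0.66],"jaw":0},{"xyz":[0,0,0],"twist":[0,0,0.77],"jaw":0},{"xyz":[0,0,0],"twist":[0,0,0.88],"jaw":0},{"xyz":[0,0,0],"twist":[0,0,0.99],"jaw":0},{"xyz":[0,0,0],"twist":[0,0,1.09],"jaw":0},{"xyz":[0,0,0],"twist":[0,0,1.17],"jaw":0},{"xyz":[0,0,0],"twist":[0,0,1.21],"jaw":0}])

```text
clock: 16.97
tcp_pos: [0.5806, -0.0688, 0.0682]
orientation: [0.141, 0.762, 0.574, 0.265]
wrist_force: [-8.3, -1.4, 1.1]
finger_gap: 0.0125
```

servo_tool(targets=[{"xyz":[0,0,0],"twist":[0,0,0],"jaw":0},{"xyz":[0,0,0],"twist":[0,0,0],"jaw":0},{"xyz":[0,0,0],"twist":[0,0,0],"jaw":0}])

```text
clock: 17.22
tcp_pos: [0.5806, -0.0688, 0.0682]
orientation: [0.141, 0.761, 0.575, 0.264]
wrist_force: [-7.8, -1.7, 1.3]
finger_gap: 0.0125
```

Run:
```python
from h import *
knob()
```

```text
knob by tool 2.7896 gap 0.012480511322296058 F [-7.8 -1.7  1.3] q6 [-0.419  0.138 -0.849  0.055  0.317 -0.056] tcp off up,right,n [-0.0009 -0.      0.0082] tilt 0.12
```

servo_tool(targets=[{"xyz":[0,0,0],"twist":[0,0,0],"jaw":0.35},{"xyz":[0,0,0],"twist":[0,0,0],"jaw":0.35},{"xyz":[0,0,0],"twist":[0,0,0],"jaw":0.35},{"xyz":[0,0,0],"twist":[0,0,0],"jaw":0.35},{"xyz":[0,0,-0.01],"twist":[0,0,0],"jaw":0.35},{"xyz":[0,0,-0.03],"twist":[0,0,0],"jaw":0.35},{"xyz":[0,0,-0.06],"twist":[0,0,0],"jaw":0.35},{"xyz":[0,0,-0.09],"twist":[0,0,0],"jaw":0.35},{"xyz":[0,0,-0.12],"twist":[0,0,0],"jaw":0.35},{"xyz":[0,0,-0.15],"twist":[0,0,0],"jaw":0.35},{"xyz":[0,0,-0.15],"twist":[0,0,0],"jaw":0.35},{"xyz":[0,0,-0.15],"twist":[0,0,0],"jaw":0.35}])

```text
clock: 18.22
tcp_pos: [0.4987, -0.0837, 0.1947]
orientation: [0.145, 0.76, 0.575, 0.266]
wrist_force: [-0.0, -0.4, 0.1]
finger_gap: 0.0297
```

Run:
```python
from h import *
lean()
f=lambda c,x,y,w,h,k:cv2.resize(cv2.cvtColor(c['color'][y:y+h,x:x+w],cv2.COLOR_RGB2BGR),None,fx=k,fy=k,interpolation=2)
w=snap('wrist'); s=load('scene')
cv2.imwrite('pics/fin.png',np.hstack([cv2.resize(f(w,0,0,512,384,1),(440,330)),cv2.resize(f(s,190,150,160,160,3),(330,330))]))
C2=C+.0008*UP-.001*UY
K=np.array([[w['fx'],0,w['cx']],[0,w['fy'],w['cy']],[0,0,1]]); Rw=rot(w['attitude'])
for h,r in((0,0),(.0385,0),(.0385,.02)):
    d=2.79-2.356; P=C2+h*N+r*(np.cos(d)*UP-np.sin(d)*UY)
    print(cv2.projectPoints(Rw.T@(P-w['eye']),np.zeros(3),np.zeros(3),K,np.array([w['k1'],0,0,0]))[0].ravel().round(1))
```

```text
0.052 1 [0.0371 0.0371 0.0371]
0.06 16 [0.0312 0.0324 0.044 ]
0.068 34 [0.0318 0.0338 0.04  ]
tcp stand [-0.0585 -0.2549  0.1931]
[252.1 177.9]
[252.1 188.3]
[252.  207.3]
```

View pics/fin.png

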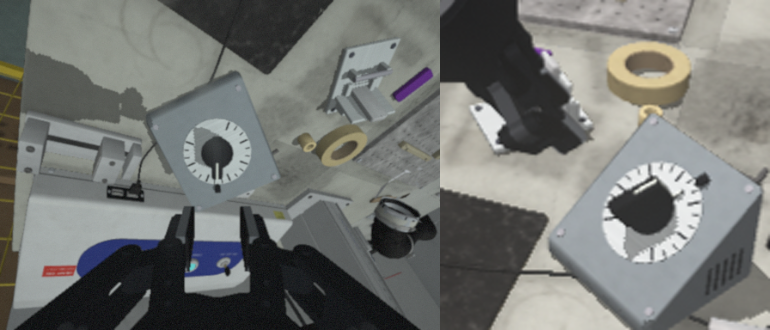

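The wrist view shows the pointer line at about (217,175), lined up with the tab at (217,188). The plate is still upright. One numeric check of the alignment.

Run:
```python
from h import *
w=load('wrist'); col=w['color'].astype(int); C2=C+.0008*UP-.001*UY
k,l,st,ce=cv2.connectedComponentsWithStats((col.max(2)<60).astype(np.uint8))
for i in range(1,k):
    if 230<ce[i][0]<275 and 208<ce[i][1]<235 and st[i][4]<400:
        q=plane(w,[ce[i]],N,C2+.005*N)[0]; print('tab',ce[i],st[i],np.linalg.norm(q-C2),angle(q,C2,F))
sub=col[188:212,240:264].min(2); rows=[]
for r in range(190,208,2):
    a=col[r,244:260].min(1).astype(float); wt=np.clip(a-90,0,None); rows.append((r,(wt*np.arange(244,260)).sum()/max(wt.sum(),1),wt.sum())); 
rows=np.array(rows); print(rows.round(1).tolist())
g=rows[rows[:,2]>60]; b=np.polyfit(g[:,0],g[:,1],1); q=plane(w,[(np.polyval(b,g[0,0]),g[0,0]),(np.polyval(b,g[-1,0]),g[-1,0])],N,C2+.0385*N)
print('line',angle(q[1],q[0],F),angle(q[1],C2,F),np.linalg.norm(q-C2-.0385*N,axis=1))
```

```text
tab [252.66666667 219.13333333] [250 215   6   9  45] 0.04793404077904485 2.773106161695667
[[190.0, 252.3, 142.0], [192.0, 252.3, 235.0], [194.0, 252.1, 233.0], [196.0, 250.1, 419.0], [198.0, 249.9, 447.0], [200.0, 249.9, 441.0], [202.0, 250.0, 448.0], [204.0, 250.4, 449.0], [206.0, 250.5, 491.0]]
line 2.924412685906643 2.915741089217583 [0.00175332 0.01873944]
```

Run:
```python
from h import *
w=load('wrist'); col=w['color'].astype(int); C2=C+.0008*UP-.001*UY
g=[]
for r in range(190,208,2):
    a=np.clip(col[r,249:257].min(1)-70,0,None).astype(float); g.append((r,(a*np.arange(249,257)).sum()/a.sum()))
g=np.array(g); print(g.round(1).tolist()); b=np.polyfit(g[:,0],g[:,1],1)
q=plane(w,[(np.polyval(b,190),190),(np.polyval(b,207),207)],N,C2+.0385*N); print('line',angle(q[1],q[0],F),angle(q[1],C2,F))
print(env.get_state()['wrist_force'])
```

```text
[[190.0, 252.4], [192.0, 252.3], [194.0, 252.3], [196.0, 252.3], [198.0, 252.3], [200.0, 252.3], [202.0, 252.3], [204.0, 252.3], [206.0, 252.3]]
line 2.786987719790779 2.773695142451106
[-0.25457759  0.22939955 -1.54496511]
```

The pointer reads 2.774–2.787 and the tab 2.773, so they agree to about 0.01 rad. Handing in.

```bash
python3 -c "
from workcell import env
print(env.hand_in())"
```

```text
the job is handed in; nothing more can be done
None
```

The job is handed in at about 18.5 s of the 64 s allowed. The plate leans on the fence, the pointer is at the set tab, and the gripper has let go of both.

- **Plate:** The first push left it standing vertical and not leaning. I saw this in the depth check and pushed it again before touching the knob. Once released, it leaned about 11° against the fence. At the last check the arm hid its lower half, but the top edge was where it had been.
- **Knob:** I gripped the bar and turned it from 0.48 to about 2.79 rad. The last wrist view put the pointer at 2.774–2.787 rad and the tab at 2.773, so they agree to about 0.01 rad.
- **Set tab:** Its readings before the turn were 2.776 from the top camera and 2.79–2.80 from the wrist camera. The 2.773 afterwards differs by no more than the measuring spread, so I take it as not moved.
- **One reading that disagreed:** My first pass at the pointer line gave 2.92 rad because white pixels of the dial face got into it. The 2.774–2.787 comes from repeating it with a narrower window.
- **Bystanders:** None were touched as far as I could tell, but I did not re-measure their positions at the end.

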